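Hook the shutter's return spring onto its anchor post

ROBOT

A 6-joint arm with a two-finger parallel gripper is mounted at the origin on a cart in front of the work surface, level with it; the furniture and walls round the work are solid. World frame = base frame: x ahead of the robot, y to its left, z up, the work surface at z = 0. Lengths are in m, angles in rad, forces in N, time in s.
With the tool pointing down it reaches from about 0.3 to 0.775 m from the base axis. Payload 14.6 kg.
Tool frame: the origin (TCP) lies midway between the tips of the shut fingers; the grasp point (between the pads) lies 19 mm behind it (ctrl.pinch_z is the distance from the TCP to the grasp point, in m); z points along the fingers, y is the line along which they close (so a half turn about z gives the same grasp; the last joint's range is limited). The gripper opens to 94 mm and grips with 3 to 60 N. Pads are 16 mm wide; open, the fingers measure 119 mm over their backs; the gripper's body (75 mm by 177 mm) begins 78 mm behind the grasp point.
Start: joints at [1.211, 0.3, 1.521, -0, 1.321, -0.067], TCP at [0.159, 0.527, 0.205] pointing down, gripper open.
Joint ranges: [-3.03, 3.03], [-0.79, 2.21], [0.23, 2.52], [-1.04, 4.18], [0, 3.07], [-2.55, 2.55]. Speed limits (rad/s): [2.22, 2.22, 2.57, 3.14, 3.14, 3.14].

INTERFACE

Orientations are given as [roll, pitch, yaw] about the fixed x, y, z axes, in that order (R = Rz(yaw) Ry(pitch) Rx(roll)).
In Python, from station import ctrl gives the robot as it stands.
- The arm moves only by the tool jog_arm, never from a script. Its argument "motion" is a list of rows, each a list of 7 numbers: the shift along the tool's x, y, z in m, then the turn, a rotation vector about the tool's x, y, z in rad, then the opening, from -1 (shut) to 1 (fully open). In form: [[tx, ty, tz, rx, ry, rz, gripper], ...]. A call has 1 to 5 rows; each row shifts and turns the commanded pose from where the row before left it, along the tool's axes as they then stand; what a row does not reach is not made up. A row lasts 1/10 s, in which the tool goes at most 50 mm and 8.59 degrees, less where a joint would pass 70% of its speed; a pose out of reach is approached as far as the arm can. A call is refused whole if a number of a shift passes 0.05 or a number of a turn 0.15, either way. A call with a gripper value outside its range is refused whole. The fingers move at their own pace and stop on an object; "squeeze" is the grip in N (left out, the last holds). Time passes only in rows, so rows that do not move let the fingers close. It gives the time, the measured TCP pose, the force, the opening and the grip force at its end, in the units of the state.
- ctrl.get_obs(): the state, without advancing time (a new reading comes with each control period).
- ctrl.camera(name): name is "scene" or "top"; returns the picture (480x640x3 uint8, red, green, blue); there is no depth.
- ctrl.camera_model(name): a dict with "intrinsics" (3x3 intrinsics, pixels), "k1" (the pictures are not rectified: a ray, as slopes to the right and down, at radius r is drawn at 1 + k1 r^2 times it, then the intrinsics apply), "rvec" (rotation vector, rad) and "tvec" (3), from world to camera coordinates, as OpenCV has them. Camera axes: x right, y down, z forward; pixel columns grow to the right and rows downward; lengths in m; the calibration is good to about 2 mm. A picture is of the moment at which its call begins. camera_model takes no time and is no camera call.
- ctrl.hand_in(): hands the job in; it is judged then, once.
The state is a dict: "time_s": time; "qpos": joint angles; "joint_vel": joint speeds; "tau": joint torques, N m; "ee_pos": TCP position; "eef_rot": TCP orientation; "force": force on the tool from outside, world axes, zero at the start; "moment": the same for the moment, N m; "grip_width": finger opening in m; "grip_force": force on a finger pad.
Only numpy, scipy, OpenCV 4.12 (cv2) and the standard library are available. Lean on these libraries where they do the work, as an engineer would, in place of code of your own. Each camera call takes 0.05 s, during which the arm holds its last target. There are 200 camera calls.

TASK

The return spring of the beam shutter has come off its brass anchor post. Take the orange-handled spring puller out of the blue stand, put its ball end down into the red pull ring at the free end of the spring, stretch the spring and bring it round so that its open hook goes over and seats on the brass post, then stand the puller back in its place in the stand. Handle the hook and ring only with the puller, never touching them with the gripper, and leave the green-handled driver where it is.

Things in the scene. Friction and masses are not known exactly. Their poses are not given: they have to be found in the camera images.
- shutter: Beam shutter, fixed: base plate 240x110x8 mm (x -40..200, y -55..55), black housing 64 mm high at x 151..197. Origin on the desk under the axis of the brass anchor post (10 mm thick, top 52 mm above desk; foot flange 18 mm wide, up to 13 mm). +x points from the post to the spring's pivot pin, 121 mm away (top 51 mm). z up.
- spring_hook: Free end of the spring (its coil draws out of a black sleeve): steel hook, red pull ring. Origin: centre of the ring (5 mm bar, 26 mm inside, flat); +x along the spring to the pivot pin. Moves level, 36 mm above desk: swings about the pin and stretches. Ring centre 119 mm from the pin at rest, 181 at most; pull 1.1 N + 110 N/m. Starts swung 25-46 deg from the post, to the shutter's -y side.
- hook_seat (a point): Where the post's axis lies when hooked: on the hook's centre line, 23 mm from the ring's centre towards the pin. The hook is a U, 22 mm wide inside, closed end at the ring, mouth to the pin; shank on spring_hook's -y side, short lip on +y, so it comes to the post from the shutter's -y side. Lip clears the post with the ring's centre 160+ mm from the pin (168 is good); hooked, it is at 144.
- puller: Spring puller, about 100 g, upright in one hole of the stand. Origin: axis, underside of its dark collar (34 mm wide, 5 thick); z up. Orange square handle 22x22 mm, z 5..66 mm, flats square to x and y; below, steel shank 7 mm thick with a 10 mm ball, its end at z -55 mm. In the pull ring the ball goes below the ring, shank in it: ball end 12-22 mm above desk.
- stand: Blue tool stand, fixed, 70x150 mm, 60 mm high; origin on the desk under its centre. Two through holes 25 mm wide at x 0, y +40 and -40 mm. Puller and driver stand in them, which in which varies, collars resting on the top face; they lift straight out. The puller's x and y are within 10 deg of the stand's.
- driver: Bystander in the stand's other hole: driver with a round green handle 22 mm wide and 47 mm long, thin straight shank, same collar. Origin on its axis at the underside of the collar; its top is 112 mm above the desk, so a puller carried over it must be lifted clear. Leave it alone.
Things that resemble listed ones, but are neither listed nor needed, are in the scene too. What is meant by the puller is not purple, and is the larger of those in its own colour.

How it is judged:
By the outcome, as a careful person would: the job done as asked, in the order asked, and still so for the second after the job is handed in, with the robot touching nothing.
It also fails if it takes over 51 s, if anything falls off the work surface, if the arm or the gripper's body presses on something with over 40 N, if the wrist force passes 120 N, or if a joint passes its speed limit or range.

## Working session

There is one attempt and no reset: what is moved stays moved. The work goes in short steps, Python scripts to look and compute and a tool call to move; the robot and the scene stay as the last step left them, time stands still between calls to the robot, and variables do not carry over. Pictures are saved under pics/ and viewed, at most 10 in all, crops included, and the job is handed in when it is done.

Besides the shell and the picture viewer there is one more tool, called after "Emit:" by a JSON object that holds its "name" and its "arguments", one argument or row to a line. jog_arm: Moves the arm, as the interface text tells. Its arguments: {"type":"object","properties":{"motion":{"type":"array"},"squeeze":{"type":"number"}},"required":["motion"]}

```bash
ls; mkdir -p pics; python3 - <<'E'
from station import ctrl
import cv2
for n in("scene","top"):
    cv2.imwrite(f"pics/{n}0.png",ctrl.camera(n)[:,:,::-1]); print(n,ctrl.camera_model(n))
print(ctrl.get_obs(), ctrl.pinch_z)
E
```

```text
pics
scene {'intrinsics': array([[510.68182433,   0.        , 323.15113782],
       [  0.        , 510.68182433, 237.49353791],
       [  0.        ,   0.        ,   1.        ]]), 'k1': -0.12308022885271881, 'rvec': array([ 2.17601976, -0.77441609,  0.36486971]), 'tvec': array([-0.488938  ,  0.19770672,  0.69981548])}
top {'intrinsics': array([[463.74448576,   0.        , 323.52927561],
       [  0.        , 463.74448576, 237.89382266],
       [  0.        ,   0.        ,   1.        ]]), 'k1': -0.07649018142490563, 'rvec': array([ 2.2168757 , -2.17308389,  0.09130178]), 'tvec': array([-0.13792789,  0.50439629,  0.86857781])}
{'time_s': 0.1, 'qpos': array([ 1.21137284e+00,  3.00409295e-01,  1.52150712e+00, -6.16684647e-06,
        1.32068997e+00, -6.65937044e-02]), 'joint_vel': array([-0.00091946, -0.00249062, -0.00155363, -0.00213282, -0.00015163,
       -0.00115402]), 'tau': array([-8.25647967e-04, -5.32648015e+01, -3.53282154e+01,  7.08593731e-02,
        2.36415508e-02, -2.85292651e-05]), 'ee_pos': array([0.15868499, 0.52637232, 0.20495152]), 'eef_rot': array([-3.14058078e+00, -6.14976838e-05,  2.84876437e+00]), 'force': array([ 0.62079895,  0.80229923, -0.37795198]), 'moment': array([ 0.02863723, -0.01492666,  0.04844843]), 'grip_force': 0.0, 'grip_width': 0.09415174094015571} 0.0188
```

View pics/scene0.png

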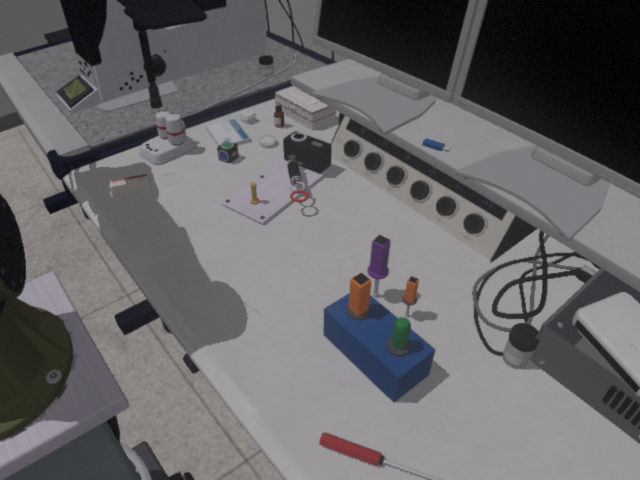

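View pics/top0.png

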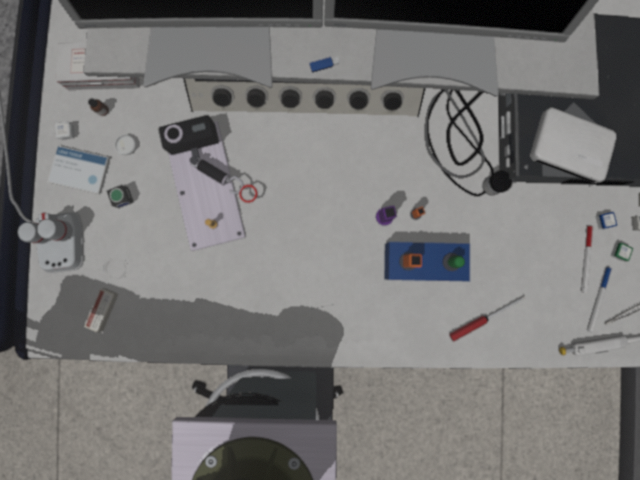

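```bash
cat > h.py <<'E'
import numpy as np, cv2
from station import ctrl
def model(n):
    m=ctrl.camera_model(n); return np.array(m["intrinsics"]),m["k1"],cv2.Rodrigues(np.array(m["rvec"]))[0],np.array(m["tvec"]),np.array([m["k1"],0,0,0,0.])
def ray(n,uv):
    K,k1,R,t,d=model(n)
    p=cv2.undistortPointsIter(np.array([[uv]],float),K,d,None,None,(3,100,1e-10))[0,0]
    v=R.T@np.array([p[0],p[1],1]); return -R.T@t, v/np.linalg.norm(v)
def onz(n,uv,z):
    c,v=ray(n,uv); return c+v*(z-c[2])/v[2]
def tri(a,b):
    (c1,v1),(c2,v2)=ray("scene",a),ray("top",b)
    s=np.linalg.lstsq(np.c_[v1,-v2],c2-c1,rcond=None)[0]
    p,q=c1+s[0]*v1,c2+s[1]*v2; return (p+q)/2,np.linalg.norm(p-q)
def proj(n,P):
    K,k1,R,t,d=model(n)
    return cv2.projectPoints(np.array(P,float).reshape(-1,1,3),cv2.Rodrigues(R)[0],t,K,d)[0][:,0]
H={'orange':((4,150,120),(16,255,255)),'red':((0,150,90),(3,255,255)),'red2':((174,150,90),(180,255,255)),'blue':((105,120,50),(120,255,255)),'green':((50,120,50),(75,255,255)),'brass':((14,110,80),(26,255,255)),'purple':((125,80,40),(150,255,255))}
def blobs(img,c,amin=15):
    hsv=cv2.cvtColor(img,cv2.COLOR_RGB2HSV); m=cv2.inRange(hsv,*map(np.array,H[c]))
    if c=='red': m|=cv2.inRange(hsv,*map(np.array,H['red2']))
    n,l,s,ce=cv2.connectedComponentsWithStats(m)
    return m,[(s[i].tolist(),ce[i].round(1).tolist()) for i in range(1,n) if s[i,4]>=amin]
E
python3 - <<'E'
from h import *
for n in("scene","top"):
    im=cv2.imread(f"pics/{n}0.png")[:,:,::-1].copy()
    for c in('orange','red','blue','green','brass','purple'): print(n,c,blobs(im,c)[1])
s=cv2.imread("pics/scene0.png");t=cv2.imread("pics/top0.png")
f=lambda im,x,y,w,h:cv2.resize(im[y:y+h,x:x+w],(400,300),interpolation=cv2.INTER_CUBIC)
cv2.imwrite("pics/c1.png",np.vstack([np.hstack([f(s,215,145,120,90),f(t,160,120,120,90)]),np.hstack([f(s,315,225,160,120),f(t,370,180,120,90)])]))
E
```

```text
scene orange [([350, 279, 20, 35, 278], [355.5, 294.5]), ([405, 282, 12, 19, 114], [409.9, 290.7])]
scene red []
scene blue [([424, 139, 20, 10, 97], [433.2, 143.6]), ([325, 296, 109, 93, 3261], [376.7, 343.3]), ([371, 298, 7, 7, 30], [373.2, 301.3])]
scene green [([395, 319, 14, 12, 107], [401.1, 323.5])]
scene brass [([251, 199, 7, 4, 15], [253.3, 200.9])]
scene purple [([368, 240, 22, 39, 572], [378.4, 260.1])]
top orange [([409, 255, 11, 12, 36], [411.3, 262.1])]
top red [([587, 227, 4, 19, 57], [588.6, 235.9]), ([452, 318, 35, 21, 175], [469.3, 327.8])]
top blue [([311, 59, 21, 12, 158], [321.1, 64.3]), ([600, 215, 5, 13, 28], [602.0, 220.8]), ([388, 243, 81, 37, 2066], [428.3, 261.6]), ([602, 268, 8, 19, 69], [605.5, 277.2])]
top green [([450, 256, 14, 11, 96], [457.8, 261.5])]
top brass [([206, 220, 10, 7, 32], [210.0, 223.0]), ([560, 347, 6, 8, 32], [562.3, 350.4])]
top purple [([376, 208, 20, 17, 178], [383.5, 216.9])]
```

View pics/c1.png

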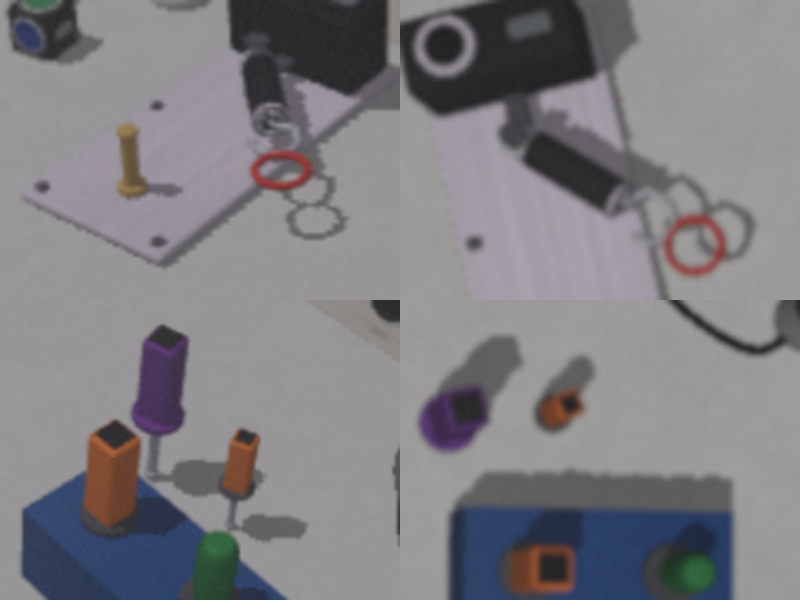

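```bash
python3 - <<'E'
from h import *
I={n:cv2.imread(f"pics/{n}0.png")[:,:,::-1].copy() for n in("scene","top")}
def mask(n,box,lo,hi):
    x,y,w,h=box; hsv=cv2.cvtColor(I[n],cv2.COLOR_RGB2HSV).astype(int); hh=(hsv[...,0]+20)%180; hsv[...,0]=hh
    m=((hsv>=lo)&(hsv<=hi)).all(2).astype(np.uint8); o=np.zeros_like(m); o[y:y+h,x:x+w]=m[y:y+h,x:x+w]; return o
def pts(m): return np.argwhere(m)[:,::-1]
# ring
r={}
for n,b in(("scene",(285,185,30,22)),("top",(235,180,30,28))):
    m=mask(n,b,(12,75,50),(30,255,255)); p=pts(m); h=cv2.convexHull(p.astype(np.float32)); e=cv2.fitEllipse(h)
    r[n]=e[0]; print("ring",n,m.sum(),e)
print(tri(r["scene"],r["top"]), onz("scene",r["scene"],.036),onz("top",r["top"],.036))
# cap
c={}
for n,b in(("scene",(350,268,22,22)),("top",(404,250,22,20))):
    g=I[n].max(2); m=np.zeros_like(g); x,y,w,h=b; m[y:y+h,x:x+w]=(g[y:y+h,x:x+w]<55)
    k,l,s,ce=cv2.connectedComponentsWithStats(m); i=1+s[1:,4].argmax(); print("cap",n,s[i],ce[i]); c[n]=ce[i]
    q=pts(l==i).astype(np.float32); q=np.float32([onz(n,u,.126)[:2]*1000 for u in q]); print("rect",cv2.minAreaRect(q))
print(tri(c["scene"],c["top"]),[onz(n,c[n],.126) for n in c])
# stand: top face corners by blue hull in top
for n in I:
    m=mask(n,(310,230,180,170),(125,100,35),(142,255,255)); k,l,s,ce=cv2.connectedComponentsWithStats(m); i=1+s[1:,4].argmax()
    hull=cv2.convexHull(pts(l==i)); print("stand",n,cv2.approxPolyDP(hull,4,True)[:,0].tolist())
# post
for n,b in(("scene",(243,176,22,34)),("top",(198,210,26,22))):
    m=mask(n,b,(30,90,60),(48,255,255)); p=pts(m); print("post",n,len(p),p.min(0),p.max(0),{int(y):(int(p[p[:,1]==y,0].min()),int(p[p[:,1]==y,0].max())) for y in np.unique(p[:,1])})
E
```

```text
ring scene 109 ((298.95635986328125, 195.5375518798828), (11.683530807495117, 18.25958251953125), 87.61341094970703)
ring top 114 ((247.94261169433594, 193.21359252929688), (17.650897979736328, 17.984189987182617), 27.625865936279297)
(array([0.58675328, 0.01649987, 0.03768078]), np.float64(0.0007001421452169815)) [0.58781951 0.01853788 0.036     ] [0.58731575 0.01655856 0.036     ]
cap scene [355 274  12   9  64] [360.71875  278.359375]
rect ((465.3809509277344, -280.9802551269531), (12.904239654541016, 11.960076332092285), 2.1472079753875732)
cap top [413 257   6   7  42] [415.5 260. ]
rect ((465.6617126464844, -281.76416015625), (10.186641693115234, 8.505414962768555), 0.45633575320243835)
(array([ 0.46539504, -0.28147002,  0.12641058]), np.float64(0.0006418061889653342)) [array([ 0.4654011 , -0.28102633,  0.126     ]), array([ 0.46565861, -0.28176066,  0.126     ])]
stand scene [[427, 374], [392, 399], [325, 334], [325, 309], [347, 295], [371, 297], [433, 349]]
stand top [[468, 279], [389, 278], [387, 245], [468, 244]]
post scene 83 [250 183] [258 203] {183: (251, 254), 184: (250, 255), 185: (251, 254), 186: (252, 254), 187: (252, 254), 188: (252, 254), 189: (252, 254), 190: (252, 254), 191: (252, 254), 192: (252, 254), 193: (252, 254), 194: (253, 254), 195: (253, 255), 196: (253, 255), 197: (253, 255), 198: (252, 255), 199: (251, 256), 200: (251, 257), 201: (251, 258), 202: (251, 257), 203: (253, 254)}
post top 61 [206 220] [216 227] {220: (206, 210), 221: (206, 213), 222: (206, 215), 223: (206, 216), 224: (207, 216), 225: (209, 216), 226: (210, 215), 227: (211, 214)}
```

```bash
python3 - <<'E'
from h import *
s=cv2.imread("pics/scene0.png");t=cv2.imread("pics/top0.png")
f=lambda im,x,y,w,h:cv2.resize(im[y:y+h,x:x+w],(400,300),interpolation=cv2.INTER_CUBIC)
cv2.imwrite("pics/c2.png",np.vstack([np.hstack([f(s,235,170,40,30),f(t,190,205,40,30)]),np.hstack([f(s,270,150,60,45),f(t,180,138,60,45)])]))
E
```

```text
(no output)
```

View pics/c2.png

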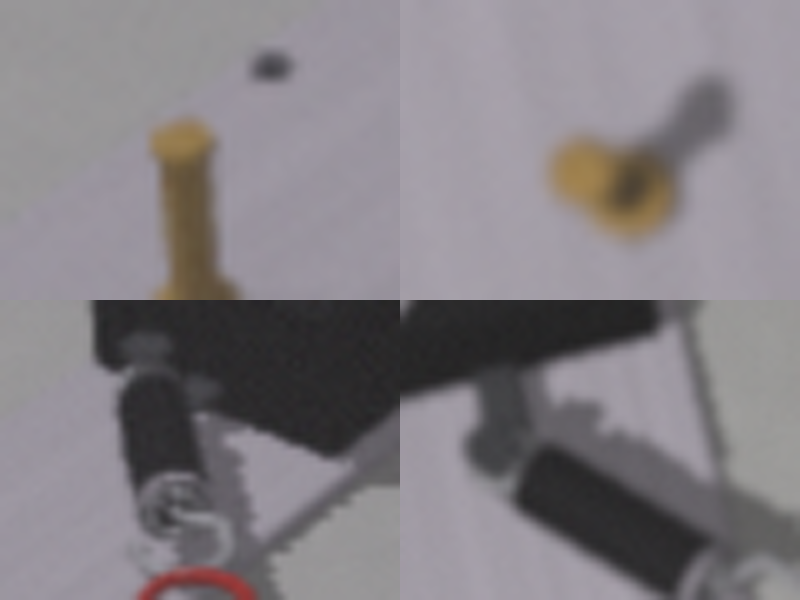

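```bash
python3 - <<'E'
from h import *
p,e=tri((252.8,183.0),(207.3,221.0)); print("post top",p,e)
fl=onz("top",(190+23.3-.5,205+19-.5),.013); print("flange",fl)
print("pin tri",tri((292.,156.5),(193.3,160.)), onz("top",(193.3,160),.05), onz("scene",(292,156.5),.05))
# plate near/right edges from top view: fit lines on gradient
im=cv2.imread("pics/top0.png"); hsv=cv2.cvtColor(im,cv2.COLOR_BGR2HSV); m=cv2.inRange(hsv,(120,12,120),(160,60,255))
k,l,s,ce=cv2.connectedComponentsWithStats(m); i=1+np.argmax([s[j,4] if 150<ce[j][0]<260 and 120<ce[j][1]<260 else 0 for j in range(1,k)])
h=cv2.convexHull(np.argwhere(l==i)[:,::-1]); a=cv2.approxPolyDP(h,3,True)[:,0]; print(s[i],a.tolist())
print([onz("top",q,.008).round(4).tolist() for q in a.astype(float)])
st=[[468, 279], [389, 278], [387, 245], [468, 244]]
print("stand",[onz("top",q,.06 ).round(4).tolist() for q in st])
E
```

```text
post top [0.53093546 0.0879119  0.05243985] 0.0014331476027850288
flange [0.53080786 0.08604363 0.013     ]
pin tri (array([0.6456879 , 0.11822995, 0.05226047]), np.float64(0.0007653234602933196)) [0.64589418 0.11905923 0.05      ] [0.64814782 0.12101053 0.05      ]
[ 170  151   75   99 3969] [[244, 236], [191, 248], [170, 155], [190, 151], [231, 183]]
[[0.5082, 0.0258, 0.008], [0.4829, 0.1279, 0.008], [0.665, 0.1773, 0.008], [0.6736, 0.1379, 0.008], [0.6113, 0.0545, 0.008]]
stand [[0.4341, -0.3937, 0.06], [0.4336, -0.2477, 0.06], [0.4936, -0.2433, 0.06], [0.4984, -0.3937, 0.06]]
```

```bash
cat > rows.py <<'E'
# usage: rows.py g  x,y,z,yawdeg,n  ...   plans tool-axis rows from the current pose
import sys; from h import *
from scipy.spatial.transform import Rotation as Ro
o=ctrl.get_obs(); g=float(sys.argv[1]); P=o["ee_pos"].copy(); R=Ro.from_euler("xyz",o["eef_rot"])
print("t",o["time_s"],"pos",P.round(4),"rpy",np.degrees(o["eef_rot"]).round(2),"q",o["qpos"].round(2),"F",o["force"].round(1),"w",round(o["grip_width"],4),round(o["grip_force"],1))
for a in sys.argv[2:]:
    x,y,z,yaw,n=map(float,a.split(",")); n=int(n); T=np.array([x,y,z]); RT=Ro.from_euler("xyz",[np.pi,0,np.radians(yaw)])
    d=(T-P)/n; rv=(R.inv()*RT).as_rotvec()/n
    print("->",a,flush=True)
    for i in range(n):
        s=R.inv().apply(d); print([round(float(v),4) for v in s]+[round(float(v),3) for v in rv]+[g]); R=R*Ro.from_rotvec(rv)
    P=T; R=RT
E
python3 rows.py 1 .42,.12,.2,125,10 .4655,-.2815,.16,90,10
```

```text
t 0.1 pos [0.1587 0.5264 0.205 ] rpy [-179.94   -0.    163.22] q [ 1.21  0.3   1.52 -0.    1.32 -0.07] F [ 0.6  0.8 -0.4] w 0.0942 0.0
-> .42,.12,.2,125,10
[-0.0367, -0.0314, 0.0005, -0.0, 0.0, 0.067, 1.0]
[-0.0388, -0.0288, 0.0005, -0.0, 0.0, 0.067, 1.0]
[-0.0406, -0.0262, 0.0005, -0.0, 0.0, 0.067, 1.0]
[-0.0423, -0.0234, 0.0005, -0.0, 0.0, 0.067, 1.0]
[-0.0437, -0.0206, 0.0005, -0.0, 0.0, 0.067, 1.0]
[-0.045, -0.0176, 0.0005, -0.0, 0.0, 0.067, 1.0]
[-0.0461, -0.0146, 0.0005, -0.0, 0.0, 0.067, 1.0]
[-0.0469, -0.0115, 0.0005, -0.0, 0.0, 0.067, 1.0]
[-0.0476, -0.0083, 0.0005, -0.0, 0.0, 0.067, 1.0]
[-0.048, -0.0051, 0.0005, -0.0, 0.0, 0.067, 1.0]
-> .4655,-.2815,.16,90,10
[-0.0355, -0.0193, 0.004, 0.0, -0.0, 0.061, 1.0]
[-0.0366, -0.0171, 0.004, 0.0, -0.0, 0.061, 1.0]
[-0.0376, -0.0148, 0.004, 0.0, -0.0, 0.061, 1.0]
[-0.0384, -0.0125, 0.004, 0.0, -0.0, 0.061, 1.0]
[-0.0391, -0.0101, 0.004, 0.0, -0.0, 0.061, 1.0]
[-0.0397, -0.0077, 0.004, 0.0, -0.0, 0.061, 1.0]
[-0.0401, -0.0053, 0.004, 0.0, -0.0, 0.061, 1.0]
[-0.0403, -0.0028, 0.004, 0.0, -0.0, 0.061, 1.0]
[-0.0404, -0.0004, 0.004, 0.0, -0.0, 0.061, 1.0]
[-0.0404, 0.0021, 0.004, 0.0, -0.0, 0.061, 1.0]
```

The puller is the large orange one at scene (360,295) and top (413,260). It stands in the blue stand and is bigger than the other orange one at scene (410,290). The purple one at scene (379,255) is excluded by its colour. Crop c1 confirms this, so I'm moving.

Emit:
{"name": "jog_arm", "arguments": {
  "motion": [
    [-0.037,-0.031,0,0,0,0.067,1],
    [-0.039,-0.029,0,0,0,0.067,1],
    [-0.041,-0.026,0,0,0,0.067,1],
    [-0.042,-0.023,0,0,0,0.067,1],
    [-0.044,-0.021,0,0,0,0.067,1]
  ]
}}

```text
time_s: 0.6
ee_pos: [0.2907, 0.3216, 0.2053]
eef_rot: [-3.141, 0.0, 2.511]
force: [0.8, 0.9, 0.5]
grip_width: 0.094
grip_force: 0.0
```

Emit:
{"name": "jog_arm", "arguments": {
  "motion": [
    [-0.045,-0.018,0.001,0,0,0.067,1],
    [-0.046,-0.015,0.001,0,0,0.067,1],
    [-0.047,-0.012,0.001,0,0,0.067,1],
    [-0.048,-0.008,0.001,0,0,0.067,1],
    [-0.048,-0.005,0.001,0,0,0.067,1]
  ]
}}

```text
time_s: 1.1
ee_pos: [0.4208, 0.1169, 0.2004]
eef_rot: [3.141, 0.0, 2.176]
force: [0.8, 0.4, 0.4]
grip_width: 0.0939
grip_force: 0.0
```

Emit:
{"name": "jog_arm", "arguments": {
  "motion": [
    [-0.036,-0.019,0.004,0,0,0.061,1],
    [-0.037,-0.017,0.004,0,0,0.061,1],
    [-0.038,-0.015,0.004,0,0,0.061,1],
    [-0.038,-0.012,0.004,0,0,0.061,1],
    [-0.039,-0.01,0.004,0,0,0.061,1]
  ]
}}

```text
time_s: 1.6
ee_pos: [0.4434, -0.0838, 0.1802]
eef_rot: [-3.141, -0.0, 1.871]
force: [0.7, 0.7, 0.8]
grip_width: 0.0939
grip_force: 0.0
```

Emit:
{"name": "jog_arm", "arguments": {
  "motion": [
    [-0.04,-0.008,0.002,0,0,0.061,1],
    [-0.04,-0.005,0.002,0,0,0.061,1],
    [-0.04,-0.003,0.002,0,0,0.061,1],
    [-0.04,0,0.002,0,0,0.061,1],
    [0,0,0,0,0,0,1]
  ]
}}

```text
time_s: 2.1
ee_pos: [0.4613, -0.2457, 0.1715]
eef_rot: [-3.141, -0.0, 1.624]
force: [-0.4, 0.4, 0.2]
grip_width: 0.0939
grip_force: 0.0
```

```bash
python3 rows.py 1 .4655,-.2815,.14,90,2 .4655,-.2815,.078,90,3
```

```text
t 2.1 pos [ 0.4613 -0.2457  0.1715] rpy [-1.7994e+02 -1.0000e-02  9.3070e+01] q [-0.56  0.27  1.64 -0.    1.23 -0.61] F [-0.4  0.4  0.2] w 0.0939 0.0
-> .4655,-.2815,.14,90,2
[-0.018, 0.0011, 0.0158, -0.001, -0.0, 0.027, 1.0]
[-0.0179, 0.0016, 0.0158, -0.001, -0.0, 0.027, 1.0]
-> .4655,-.2815,.078,90,3
[0.0, -0.0, 0.0207, 0.0, 0.0, 0.0, 1.0]
[0.0, -0.0, 0.0207, 0.0, 0.0, 0.0, 1.0]
[0.0, -0.0, 0.0207, 0.0, 0.0, 0.0, 1.0]
```

Emit:
{"name": "jog_arm", "arguments": {
  "motion": [
    [-0.018,0.001,0.016,0,0,0.027,1],
    [-0.018,0.0015,0.016,0,0,0.027,1],
    [0,0,0.02,0,0,0,1],
    [0,0,0.02,0,0,0,1],
    [0,0,0.02,0,0,0,1]
  ]
}}

```text
time_s: 2.6
ee_pos: [0.4657, -0.2775, 0.0795]
eef_rot: [-3.141, -0.0, 1.577]
force: [0.4, 0.3, 0.6]
grip_width: 0.0941
grip_force: 0.0
```

Emit:
{"name": "jog_arm", "arguments": {
  "motion": [
    [0,0,0.001,0,0,0,1],
    [0,0,0,0,0,0,-1],
    [0,0,0,0,0,0,-1],
    [0,0,0,0,0,0,-1],
    [0,0,0,0,0,0,-1]
  ],
  "squeeze": 40
}}

```text
time_s: 3.1
ee_pos: [0.4661, -0.2783, 0.0801]
eef_rot: [3.141, 0.001, 1.576]
force: [1.1, 0.2, 0.3]
grip_width: 0.0653
grip_force: 0.0
```

Emit:
{"name": "jog_arm", "arguments": {
  "motion": [
    [0,0,0,0,0,0,-1],
    [0,0,0,0,0,0,-1],
    [0,0,0,0,0,0,-1],
    [0,0,0,0,0,0,-1],
    [0,0,0,0,0,0,-1]
  ]
}}

```text
time_s: 3.6
ee_pos: [0.4658, -0.2782, 0.0794]
eef_rot: [-3.142, -0.0, 1.576]
force: [-0.1, 0.7, -0.2]
grip_width: 0.0255
grip_force: 0.0
```

```bash
python3 rows.py -1 .4655,-.2815,.078,90,1
```

```text
t 3.6 pos [ 0.4658 -0.2782  0.0794] rpy [-180.     -0.     90.29] q [-0.61  0.42  1.67 -0.    1.05 -0.61] F [-0.1  0.7 -0.2] w 0.0255 0.0
-> .4655,-.2815,.078,90,1
[-0.0033, -0.0004, 0.0014, -0.0, -0.0, 0.005, -1.0]
```

Emit:
{"name": "jog_arm", "arguments": {
  "motion": [
    [-0.003,0,0.0015,0,0,0.005,-1],
    [0,0,0,0,0,0,-1],
    [0,0,0,0,0,0,-1],
    [0,0,0,0,0,0,-1],
    [0,0,0,0,0,0,-1]
  ],
  "squeeze": 55
}}

```text
time_s: 4.1
ee_pos: [0.4664, -0.281, 0.079]
eef_rot: [3.14, -0.0, 1.571]
force: [-0.7, 6.6, 12.4]
grip_width: 0.0217
grip_force: 55.0
```

Emit:
{"name": "jog_arm", "arguments": {
  "motion": [
    [0,0,0,0,0,0,-1],
    [0,0,0,0,0,0,-1],
    [0,0,-0.005,0,0,0,-1],
    [0,0,-0.02,0,0,0,-1],
    [0,0,-0.02,0,0,0,-1]
  ]
}}

```text
time_s: 4.6
ee_pos: [0.4655, -0.2811, 0.1231]
eef_rot: [-3.14, -0.001, 1.571]
force: [-0.1, 0.1, -1.7]
grip_width: 0.0217
grip_force: 55.0
```

```bash
python3 rows.py -1 .4655,-.2815,.17,90,2 .4655,-.2,.19,95,2  .587,.0165,.165,149,7
```

```text
t 4.6 pos [ 0.4655 -0.2811  0.1231] rpy [-1.7993e+02 -4.0000e-02  8.9990e+01] q [-0.61  0.37  1.63 -0.    1.14 -0.61] F [-0.1  0.1 -1.7] w 0.0217 55.0
-> .4655,-.2815,.17,90,2
[-0.0002, -0.0, -0.0234, -0.001, -0.0, -0.0, -1.0]
[-0.0002, -0.0, -0.0234, -0.001, -0.0, -0.0, -1.0]
-> .4655,-.2,.19,95,2
[0.0407, -0.0, -0.01, 0.0, 0.0, -0.044, -1.0]
[0.0407, 0.0018, -0.01, 0.0, 0.0, -0.044, -1.0]
-> .587,.0165,.165,149,7
[0.0293, 0.02, 0.0036, 0.0, 0.0, -0.135, -1.0]
[0.0264, 0.0237, 0.0036, 0.0, 0.0, -0.135, -1.0]
[0.0229, 0.0271, 0.0036, 0.0, 0.0, -0.135, -1.0]
[0.0191, 0.0299, 0.0036, 0.0, 0.0, -0.135, -1.0]
[0.0149, 0.0322, 0.0036, 0.0, 0.0, -0.135, -1.0]
[0.0104, 0.0339, 0.0036, 0.0, 0.0, -0.135, -1.0]
[0.0058, 0.035, 0.0036, 0.0, 0.0, -0.135, -1.0]
```

Emit:
{"name": "jog_arm", "arguments": {
  "motion": [
    [0,0,-0.023,0,0,0,-1],
    [0,0,-0.023,0,0,0,-1],
    [0.041,0,-0.01,0,0,-0.044,-1],
    [0.041,0.002,-0.01,0,0,-0.044,-1],
    [0.029,0.02,0.004,0,0,-0.135,-1]
  ]
}}

```text
time_s: 5.1
ee_pos: [0.4832, -0.1672, 0.1869]
eef_rot: [3.14, 0.002, 1.795]
force: [0.3, 0.3, -1.8]
grip_width: 0.0212
grip_force: 55.0
```

Emit:
{"name": "jog_arm", "arguments": {
  "motion": [
    [0.026,0.024,0.004,0,0,-0.135,-1],
    [0.023,0.027,0.004,0,0,-0.135,-1],
    [0.019,0.03,0.004,0,0,-0.135,-1],
    [0.015,0.032,0.003,0,0,-0.135,-1],
    [0.01,0.034,0.003,0,0,-0.135,-1]
  ]
}}

```text
time_s: 5.6
ee_pos: [0.5709, -0.013, 0.1667]
eef_rot: [-3.141, -0.0, 2.474]
force: [0.2, -0.0, -1.1]
grip_width: 0.0218
grip_force: 55.0
```

Emit:
{"name": "jog_arm", "arguments": {
  "motion": [
    [0.006,0.035,0.003,0,0,-0.135,-1],
    [0,0,0,0,0,0,-1]
  ]
}}

```text
time_s: 5.8
ee_pos: [0.5884, 0.0199, 0.163]
eef_rot: [-3.141, -0.001, 2.611]
force: [-0.3, 0.1, -1.5]
grip_width: 0.0217
grip_force: 55.0
```

```bash
python3 rows.py -1 .587,.0165,.14,149,2; python3 - <<'E'
from h import *
for n in("scene","top"): cv2.imwrite(f"pics/{n}1.png",ctrl.camera(n)[:,:,::-1])
s=cv2.imread("pics/scene1.png");t=cv2.imread("pics/top1.png")
f=lambda im,x,y,w,h:cv2.resize(im[y:y+h,x:x+w],(400,400),interpolation=cv2.INTER_CUBIC)
cv2.imwrite("pics/c3.png",np.hstack([f(s,230,110,110,110),f(t,170,120,120,120)]))
P=ctrl.get_obs()["ee_pos"]
for z in(-.019,-.074): print([proj(n,P+[0,0,z]).round(1).tolist() for n in("scene","top")])
E
```

```text
t 5.8 pos [0.5884 0.0199 0.163 ] rpy [-1.7999e+02 -6.0000e-02  1.4962e+02] q [-0.03  0.42  1.46  0.    1.26 -1.07] F [-0.3  0.1 -1.5] w 0.0217 55.0
-> .587,.0165,.14,149,2
[-0.0003, -0.0018, 0.0115, -0.0, -0.001, 0.005, -1.0]
[-0.0003, -0.0018, 0.0115, -0.0, -0.001, 0.005, -1.0]
[[[297.9, 146.4]], [[238.1, 182.5]]]
[[[298.6, 172.4]], [[243.2, 188.2]]]
```

View pics/c3.png

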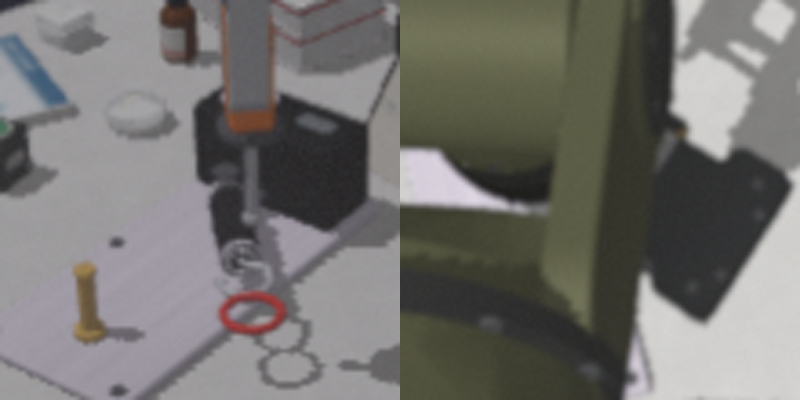

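Emit:
{"name": "jog_arm", "arguments": {
  "motion": [
    [0,-0.0025,0.012,0,0,0.005,-1],
    [0,-0.002,0.012,0,0,0.005,-1],
    [0,0,0.012,0,0,0,-1],
    [0,0,0,0,0,0,-1]
  ]
}}

```text
time_s: 6.3
ee_pos: [0.5842, 0.0125, 0.1256]
eef_rot: [-3.14, -0.003, 2.593]
force: [0.1, 0.2, -0.9]
grip_width: 0.022
grip_force: 55.0
```

```bash
python3 rows.py -1 .587,.017,.09,149,4; python3 - <<'E'
from h import *
s=ctrl.camera("scene")[:,:,::-1]
cv2.imwrite("pics/c4.png",cv2.resize(s[150:220,250:340],(720,560),interpolation=cv2.INTER_CUBIC))
P=ctrl.get_obs()["ee_pos"]
print(proj("scene",P+[0,0,-.074]),proj("scene",P+[0,0,-.126]))
E
```

```text
t 6.3 pos [0.5842 0.0125 0.1256] rpy [-1.7990e+02 -1.7000e-01  1.4855e+02] q [-0.04  0.45  1.51 -0.    1.19 -1.06] F [ 0.1  0.2 -0.9] w 0.022 55.0
-> .587,.017,.09,149,4
[-0.0, 0.0014, 0.0089, -0.0, -0.001, -0.002, -1.0]
[-0.0, 0.0013, 0.0089, -0.0, -0.001, -0.002, -1.0]
[-0.0, 0.0013, 0.0089, -0.0, -0.001, -0.002, -1.0]
[-0.0, 0.0013, 0.0089, -0.0, -0.001, -0.002, -1.0]
[[299.36053872 190.31901262]] [[299.95245922 212.2062235 ]]
```

View pics/c4.png

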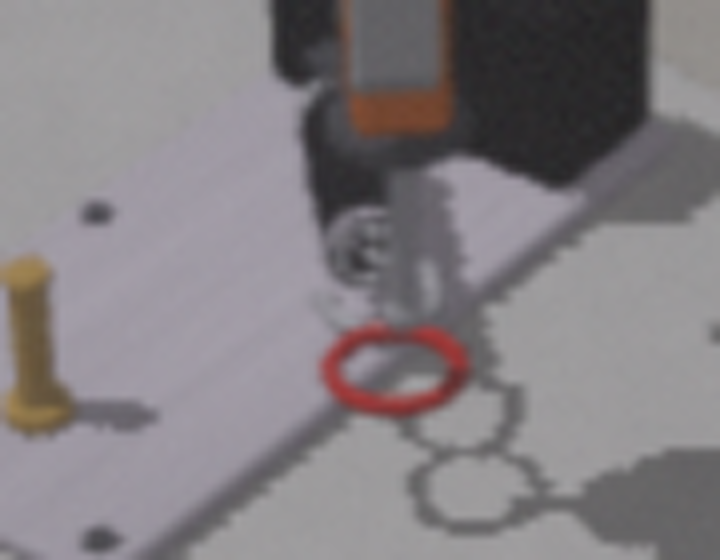

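Emit:
{"name": "jog_arm", "arguments": {
  "motion": [
    [0.002,0.0055,0,0,0,0,-1],
    [0,0,0,0,0,0,-1],
    [0,0,0.01,0,0,0,-1],
    [0,0,0.01,0,0,0,-1],
    [0,0,0,0,0,0,-1]
  ]
}}

```text
time_s: 6.85
ee_pos: [0.5856, 0.0187, 0.106]
eef_rot: [-3.14, -0.003, 2.594]
force: [-0.2, 0.4, -0.0]
grip_width: 0.0217
grip_force: 55.0
```

```bash
python3 rows.py -1 .5855,.0185,.09,149,2; python3 - <<'E'
from h import *
s=ctrl.camera("scene")[:,:,::-1]
cv2.imwrite("pics/c5.png",cv2.resize(s[150:220,250:340],(720,560),interpolation=cv2.INTER_CUBIC))
E
```

```text
t 6.85 pos [0.5856 0.0187 0.106 ] rpy [-1.7992e+02 -1.4000e-01  1.4861e+02] q [-0.03  0.48  1.52 -0.    1.15 -1.05] F [-0.2  0.4 -0. ] w 0.0217 55.0
-> .5855,.0185,.09,149,2
[-0.0001, -0.0001, 0.008, -0.001, -0.001, -0.003, -1.0]
[-0.0, -0.0001, 0.008, -0.001, -0.001, -0.003, -1.0]
```

View pics/c5.png

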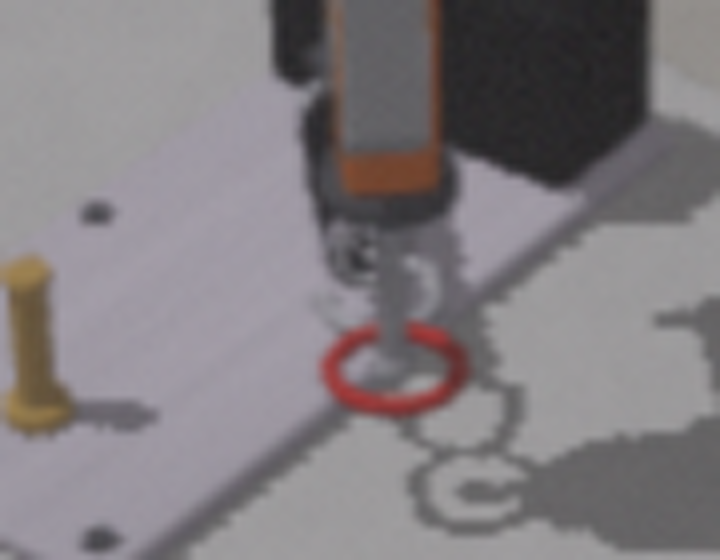

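Emit:
{"name": "jog_arm", "arguments": {
  "motion": [
    [-0.002,-0.0005,0.008,0,0,0,-1],
    [0,0,0.008,0,0,0,-1],
    [0,0,0,0,0,0,-1]
  ],
  "squeeze": 60
}}

```text
time_s: 7.2
ee_pos: [0.5873, 0.0172, 0.0905]
eef_rot: [-3.141, -0.002, 2.594]
force: [-0.4, 0.3, -2.3]
grip_width: 0.0219
grip_force: 60.0
```

```bash
python3 rows.py -1 .5565,-.0338,.09,149,5; python3 - <<'E'
import numpy as np
a=np.radians(np.arange(59,11,-4)); print(np.c_[np.degrees(a),.6479-.1775*np.cos(a),.1183-.1775*np.sin(a)].round(4))
E
```

```text
t 7.2 pos [0.5873 0.0172 0.0905] rpy [-1.7994e+02 -1.0000e-01  1.4860e+02] q [-0.03  0.5   1.53 -0.    1.12 -1.06] F [-0.4  0.3 -2.3] w 0.0219 60.0
-> .5565,-.0338,.09,149,5
[-0.0001, -0.0119, 0.0001, -0.0, -0.0, -0.001, -1.0]
[-0.0, -0.0119, 0.0001, -0.0, -0.0, -0.001, -1.0]
[-0.0, -0.0119, 0.0001, -0.0, -0.0, -0.001, -1.0]
[-0.0, -0.0119, 0.0001, -0.0, -0.0, -0.001, -1.0]
[0.0, -0.0119, 0.0001, -0.0, -0.0, -0.001, -1.0]
[[ 5.900e+01  5.565e-01 -3.380e-02]
 [ 5.500e+01  5.461e-01 -2.710e-02]
 [ 5.100e+01  5.362e-01 -1.960e-02]
 [ 4.700e+01  5.268e-01 -1.150e-02]
 [ 4.300e+01  5.181e-01 -2.800e-03]
 [ 3.900e+01  5.100e-01  6.600e-03]
 [ 3.500e+01  5.025e-01  1.650e-02]
 [ 3.100e+01  4.958e-01  2.690e-02]
 [ 2.700e+01  4.897e-01  3.770e-02]
 [ 2.300e+01  4.845e-01  4.890e-02]
 [ 1.900e+01  4.801e-01  6.050e-02]
 [ 1.500e+01  4.764e-01  7.240e-02]]
```

Emit:
{"name": "jog_arm", "arguments": {
  "motion": [
    [0,-0.01,0,0,0,0,-1],
    [0,-0.01,0,0,0,0,-1],
    [0,-0.01,0,0,0,0,-1],
    [0,-0.01,0,0,0,0,-1],
    [0,-0.01,0,0,0,0,-1]
  ]
}}

```text
time_s: 7.7
ee_pos: [0.5616, -0.026, 0.0922]
eef_rot: [3.141, 0.0, 2.593]
force: [3.2, 5.0, -3.0]
grip_width: 0.0216
grip_force: 60.0
```

Emit:
{"name": "jog_arm", "arguments": {
  "motion": [
    [0,-0.009,0,0,0,0,-1],
    [0,0,0,0,0,0,-1]
  ]
}}

```text
time_s: 7.9
ee_pos: [0.5569, -0.0338, 0.0923]
eef_rot: [3.141, 0.0, 2.593]
force: [3.4, 6.5, -2.8]
grip_width: 0.0221
grip_force: 60.0
```

```bash
python3 rows.py -1 .5268,-.0115,.09,137,4 .5025,.0165,.09,125,3 .4845,.0489,.09,113,3; python3 - <<'E'
from h import *
s=ctrl.camera("scene"); cv2.imwrite("pics/s6.png",s[:,:,::-1])
hsv=cv2.cvtColor(s,cv2.COLOR_RGB2HSV).astype(int); h=(hsv[...,0]+20)%180
m=(h>=12)&(h<=24)&(hsv[...,1]>90)&(hsv[...,2]>50); m[:, :240]=0; m[:,345:]=0; m[:150]=0; m[260:]=0
p=np.argwhere(m)[:,::-1].astype(np.float32); e=cv2.fitEllipse(cv2.convexHull(p)); print(len(p),e)
c=onz("scene",e[0],.036); d=c[:2]-[.6479,.1183]; print(c,np.hypot(*d),np.degrees(np.arctan2(-d[1],-d[0])))
E
```

```text
t 7.9 pos [ 0.5569 -0.0338  0.0923] rpy [1.7994e+02 2.0000e-02 1.4855e+02] q [-0.13  0.43  1.62  0.    1.09 -1.15] F [ 3.4  6.5 -2.8] w 0.0221 60.0
-> .5268,-.0115,.09,137,4
[0.0093, 0.0008, 0.0006, 0.0, 0.0, 0.05, -1.0]
[0.0094, 0.0004, 0.0006, 0.0, 0.0, 0.05, -1.0]
[0.0094, -0.0001, 0.0006, 0.0, 0.0, 0.05, -1.0]
[0.0093, -0.0006, 0.0006, 0.0, 0.0, 0.05, -1.0]
-> .5025,.0165,.09,125,3
[0.0123, 0.0013, 0.0, -0.0, -0.0, 0.07, -1.0]
[0.0124, 0.0004, 0.0, -0.0, -0.0, 0.07, -1.0]
[0.0124, -0.0004, -0.0, -0.0, -0.0, 0.07, -1.0]
-> .4845,.0489,.09,113,3
[0.0123, 0.0013, 0.0, -0.0, -0.0, 0.07, -1.0]
[0.0123, 0.0004, 0.0, -0.0, -0.0, 0.07, -1.0]
[0.0123, -0.0004, -0.0, -0.0, -0.0, 0.07, -1.0]
79 ((301.884765625, 211.84835815429688), (12.272083282470703, 18.111894607543945), 87.54141998291016)
[ 0.56134311 -0.02505393  0.036     ] 0.1674587817145774 58.87648254766258
```

Emit:
{"name": "jog_arm", "arguments": {
  "motion": [
    [0.0093,0.0008,0,0,0,0.05,-1],
    [0.0094,0.0004,0,0,0,0.05,-1],
    [0.0094,-0.0001,0.001,0,0,0.05,-1],
    [0.0093,-0.0006,0.001,0,0,0.05,-1],
    [0.0123,0.0013,0,0,0,0.07,-1]
  ]
}}

```text
time_s: 8.45
ee_pos: [0.5195, -0.0016, 0.0908]
eef_rot: [3.139, 0.002, 2.321]
force: [4.5, 4.1, 0.4]
grip_width: 0.0217
grip_force: 60.0
```

Emit:
{"name": "jog_arm", "arguments": {
  "motion": [
    [0.0124,0.0004,0,0,0,0.07,-1],
    [0.0124,-0.0004,0,0,0,0.07,-1],
    [0.0123,0.0013,0,0,0,0.07,-1],
    [0.0123,0.0004,0,0,0,0.07,-1],
    [0.0123,-0.0004,0,0,0,0.07,-1]
  ]
}}

```text
time_s: 8.95
ee_pos: [0.4855, 0.0496, 0.0909]
eef_rot: [3.138, 0.002, 1.971]
force: [6.0, 3.2, -0.5]
grip_width: 0.0216
grip_force: 60.0
```

```bash
cat > ring.py <<'E'
from h import *
s=ctrl.camera("scene"); hsv=cv2.cvtColor(s,cv2.COLOR_RGB2HSV).astype(int); h=(hsv[...,0]+20)%180
m=(h>=12)&(h<=24)&(hsv[...,1]>90)&(hsv[...,2]>50); m[:, :200]=0; m[:,345:]=0; m[:150]=0; m[260:]=0
k,l,st,ce=cv2.connectedComponentsWithStats(m.astype(np.uint8)); print(st[1:,:].tolist())
p=np.argwhere(m)[:,::-1].astype(np.float32); e=cv2.fitEllipse(cv2.convexHull(p)); print(len(p),e)
c=onz("scene",e[0],.036); d=c[:2]-[.6479,.1183]; print(c,np.hypot(*d),np.degrees(np.arctan2(-d[1],-d[0])))
import sys
cv2.imwrite(sys.argv[1],cv2.resize(s[150:225,210:310,::-1],(800,600),interpolation=cv2.INTER_CUBIC))
E
python3 ring.py pics/c7.png; python3 rows.py -1 .4764,.0724,.09,105,3
```

```text
[[239, 200, 18, 12, 79]]
79 ((247.3745574951172, 205.46450805664062), (11.53035831451416, 18.11164093017578), 82.5140609741211)
[0.49417591 0.05402781 0.036     ] 0.16661936131708335 22.689851299817043
t 9.0 pos [0.4848 0.0508 0.0909] rpy [1.7981e+02 6.0000e-02 1.1268e+02] q [ 0.03  0.29  1.82  0.    1.03 -0.37] F [ 5.8  2.9 -0.5] w 0.0219 60.0
-> .4764,.0724,.09,105,3
[0.0077, 0.0002, 0.0003, 0.001, 0.0, 0.045, -1.0]
[0.0077, -0.0002, 0.0003, 0.001, 0.0, 0.045, -1.0]
[0.0077, -0.0005, 0.0003, 0.001, 0.0, 0.045, -1.0]
```

View pics/c7.png

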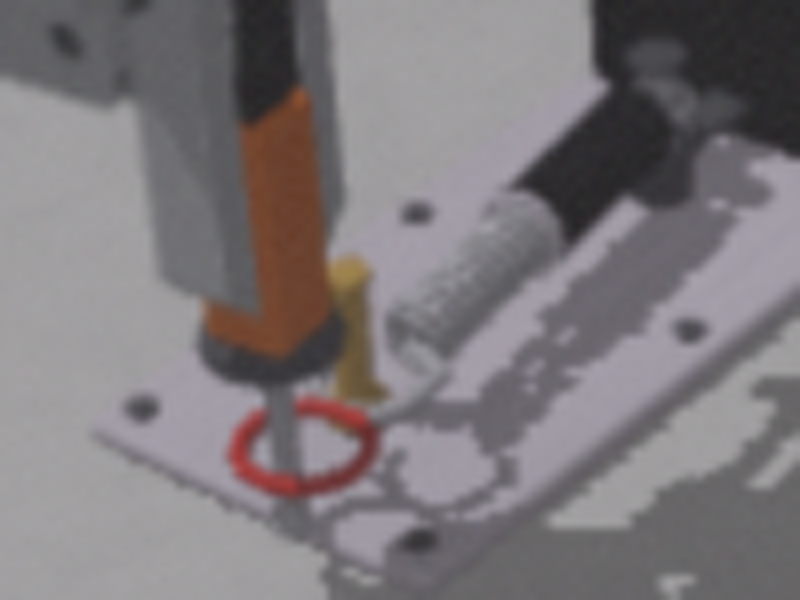

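Emit:
{"name": "jog_arm", "arguments": {
  "motion": [
    [0.0077,-0.0005,0,0,0,0.045,-1],
    [0.0077,-0.0005,0,0,0,0.045,-1],
    [0.0077,-0.0005,0,0,0,0.045,-1],
    [0,0,0,0,0,0,-1]
  ]
}}

```text
time_s: 9.4
ee_pos: [0.4768, 0.0705, 0.0911]
eef_rot: [3.136, 0.002, 1.838]
force: [8.3, -0.2, -0.7]
grip_width: 0.0215
grip_force: 60.0
```

```bash
python3 ring.py pics/c8.png; python3 rows.py -1 .5088,.0811,.09,105,5
```

```text
[[231, 198, 19, 12, 72]]
72 ((239.9364776611328, 203.24176025390625), (11.431726455688477, 18.000301361083984), 83.24015045166016)
[0.48706674 0.06864066 0.036     ] 0.16832524192180084 17.15874796786216
t 9.45 pos [0.4767 0.0703 0.0911] rpy [1.7972e+02 1.0000e-01 1.0535e+02] q [ 0.07  0.28  1.83 -0.    1.02 -0.2 ] F [ 8.3  0.6 -1.8] w 0.0216 60.0
-> .5088,.0811,.09,105,5
[0.0004, 0.0068, 0.0003, 0.001, 0.0, 0.001, -1.0]
[0.0004, 0.0068, 0.0003, 0.001, 0.0, 0.001, -1.0]
[0.0004, 0.0068, 0.0002, 0.001, 0.0, 0.001, -1.0]
[0.0004, 0.0068, 0.0002, 0.001, 0.0, 0.001, -1.0]
[0.0004, 0.0068, 0.0002, 0.001, 0.0, 0.001, -1.0]
```

View pics/c8.png

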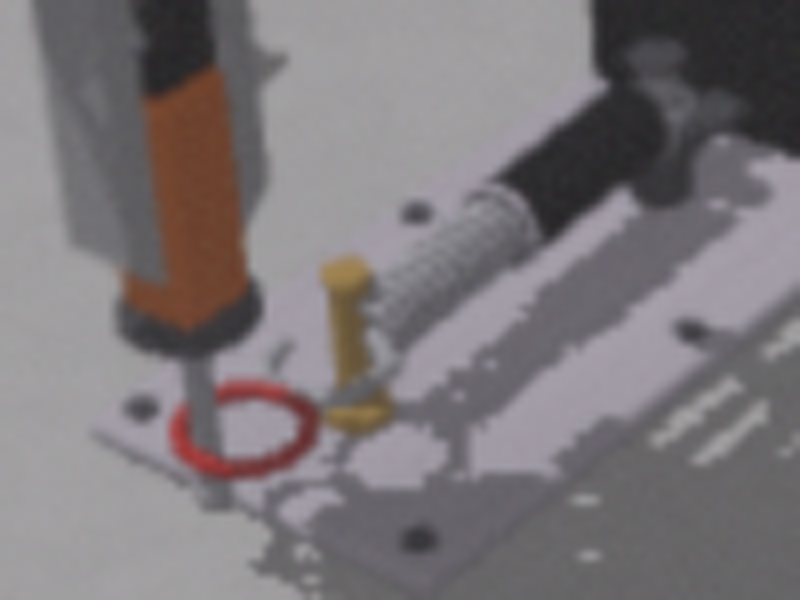

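The ring is on the puller and the lip is past the post. There is some sideways resistance, probably the coil end rubbing the post, so I'll ease in a few mm and check again.

Emit:
{"name": "jog_arm", "arguments": {
  "motion": [
    [0,0.003,0,0,0,0,-1],
    [0,0.003,0,0,0,0,-1],
    [0,0,0,0,0,0,-1]
  ]
}}

```text
time_s: 9.75
ee_pos: [0.4824, 0.0718, 0.0909]
eef_rot: [3.138, 0.001, 1.839]
force: [5.6, 1.9, 0.2]
grip_width: 0.022
grip_force: 60.0
```

```bash
python3 ring.py pics/c9.png; python3 rows.py -1 .5088,.0811,.09,105,5
```

```text
[[233, 196, 19, 12, 75]]
75 ((242.02920532226562, 201.82859802246094), (11.189159393310547, 18.164045333862305), 83.0882339477539)
[0.49250341 0.06990899 0.036     ] 0.1627568408523002 17.29676020501911
t 9.8 pos [0.4822 0.0718 0.0909] rpy [1.7979e+02 7.0000e-02 1.0535e+02] q [ 0.07  0.29  1.82 -0.    1.03 -0.19] F [6.2 2.1 0.2] w 0.0217 60.0
-> .5088,.0811,.09,105,5
[0.0004, 0.0056, 0.0002, 0.001, 0.0, 0.001, -1.0]
[0.0004, 0.0056, 0.0002, 0.001, 0.0, 0.001, -1.0]
[0.0004, 0.0056, 0.0002, 0.001, 0.0, 0.001, -1.0]
[0.0004, 0.0056, 0.0002, 0.001, 0.0, 0.001, -1.0]
[0.0004, 0.0056, 0.0002, 0.001, 0.0, 0.001, -1.0]
```

Emit:
{"name": "jog_arm", "arguments": {
  "motion": [
    [0.002,0,0,0,0,0,-1],
    [0.002,0,0,0,0,0,-1],
    [0,0,0,0,0,0,-1]
  ]
}}

```text
time_s: 10.1
ee_pos: [0.4813, 0.0756, 0.091]
eef_rot: [3.137, 0.002, 1.839]
force: [6.1, 1.1, -0.9]
grip_width: 0.0218
grip_force: 60.0
```

```bash
python3 ring.py pics/c10.png; python3 rows.py -1 .5088,.0811,.09,105,5
```

```text
[[232, 196, 18, 12, 68]]
68 ((240.55422973632812, 201.286376953125), (11.364767074584961, 17.535062789916992), 82.3507308959961)
[0.4912562  0.07311116 0.036     ] 0.16303162784123254 16.09187235375278
t 10.15 pos [0.4813 0.0756 0.091 ] rpy [1.7976e+02 9.0000e-02 1.0535e+02] q [ 0.08  0.29  1.82 -0.    1.02 -0.19] F [ 7.3  1.1 -0.7] w 0.0219 60.0
-> .5088,.0811,.09,105,5
[-0.0004, 0.0056, 0.0002, 0.001, 0.0, 0.001, -1.0]
[-0.0004, 0.0056, 0.0002, 0.001, 0.0, 0.001, -1.0]
[-0.0004, 0.0056, 0.0002, 0.001, 0.0, 0.001, -1.0]
[-0.0004, 0.0056, 0.0002, 0.001, 0.0, 0.001, -1.0]
[-0.0004, 0.0056, 0.0002, 0.001, 0.0, 0.001, -1.0]
```

Emit:
{"name": "jog_arm", "arguments": {
  "motion": [
    [0,0.005,0,0,0,0,-1],
    [0,0.005,0,0,0,0,-1],
    [0,0.005,0,0,0,0,-1],
    [0,0,0,0,0,0,-1]
  ]
}}

```text
time_s: 10.55
ee_pos: [0.4953, 0.0799, 0.0904]
eef_rot: [3.14, 0.001, 1.839]
force: [4.8, 1.5, 1.2]
grip_width: 0.0216
grip_force: 60.0
```

```bash
python3 ring.py pics/c11.png; python3 rows.py -1 .5088,.0815,.09,105,3
```

```text
[[237, 192, 18, 12, 74]]
74 ((245.49542236328125, 197.3285675048828), (11.483154296875, 17.71443748474121), 82.4957504272461)
[0.50532963 0.07785742 0.036     ] 0.14819552387544752 15.836916129748424
t 10.6 pos [0.4949 0.0798 0.0902] rpy [1.7994e+02 2.0000e-02 1.0535e+02] q [ 0.09  0.32  1.78 -0.    1.04 -0.18] F [4.1 1.2 0.5] w 0.0216 60.0
-> .5088,.0815,.09,105,3
[-0.0007, 0.0046, 0.0001, 0.0, 0.0, 0.002, -1.0]
[-0.0007, 0.0046, 0.0001, 0.0, 0.0, 0.002, -1.0]
[-0.0007, 0.0046, 0.0001, 0.0, 0.0, 0.002, -1.0]
```

Emit:
{"name": "jog_arm", "arguments": {
  "motion": [
    [-0.0005,0.0045,0,0,0,0,-1],
    [-0.0005,0.0045,0,0,0,0,-1],
    [-0.0005,0.0045,0,0,0,0,-1],
    [0,0,0,0,0,0,-1]
  ]
}}

```text
time_s: 11.0
ee_pos: [0.5078, 0.0821, 0.0896]
eef_rot: [-3.14, -0.0, 1.839]
force: [-0.8, 0.5, -1.2]
grip_width: 0.0214
grip_force: 60.0
```

```bash
python3 ring.py pics/c12.png; python3 rows.py -1 .5088,.0815,.09,105,3
```

```text
[[238, 191, 18, 12, 79]]
79 ((246.69667053222656, 196.51034545898438), (11.021367073059082, 17.988468170166016), 83.94318389892578)
[0.50853999 0.07863473 0.036     ] 0.1448949508258542 15.887651592309288
t 11.05 pos [0.5075 0.0821 0.0896] rpy [-1.7993e+02 -1.0000e-02  1.0536e+02] q [ 0.09  0.35  1.74 -0.    1.05 -0.18] F [-1.8  1.7 -1. ] w 0.0217 60.0
-> .5088,.0815,.09,105,3
[-0.0003, 0.0004, -0.0001, -0.0, -0.0, 0.002, -1.0]
[-0.0003, 0.0004, -0.0001, -0.0, -0.0, 0.002, -1.0]
[-0.0003, 0.0004, -0.0001, -0.0, -0.0, 0.002, -1.0]
```

Emit:
{"name": "jog_arm", "arguments": {
  "motion": [
    [-0.0025,0,0,0,0,0,-1],
    [0,0,-0.005,0,0,0,-1],
    [0,0,-0.01,0,0,0,-1],
    [0,0,-0.01,0,0,0,-1],
    [0,0,-0.01,0,0,0,-1]
  ]
}}

```text
time_s: 11.55
ee_pos: [0.5085, 0.0798, 0.1263]
eef_rot: [3.141, 0.0, 1.839]
force: [0.4, -0.1, -1.5]
grip_width: 0.0215
grip_force: 60.0
```

Emit:
{"name": "jog_arm", "arguments": {
  "motion": [
    [0,0,-0.02,0,0,0,-1],
    [0,0,-0.02,0,0,0,-1],
    [0,0,-0.02,0,0,0,-1],
    [0,0,0,0,0,0,-1]
  ]
}}

```text
time_s: 11.95
ee_pos: [0.5094, 0.0799, 0.188]
eef_rot: [3.137, 0.001, 1.839]
force: [0.3, 0.2, -1.4]
grip_width: 0.0217
grip_force: 60.0
```

```bash
python3 ring.py pics/c13.png; python3 rows.py -1 .4655,-.2,.185,93,9 .4655,-.281,.165,90,3
```

```text
[[238, 191, 18, 12, 86]]
86 ((246.725341796875, 196.36773681640625), (11.295531272888184, 17.79917335510254), 83.8033218383789)
[0.50883263 0.0789883  0.036     ] 0.14451693360897144 15.784589506053369
t 12.0 pos [0.5088 0.0798 0.1861] rpy [1.7985e+02 3.0000e-02 1.0536e+02] q [ 0.08  0.24  1.65  0.    1.26 -0.18] F [ 0.  -0.5 -2.4] w 0.0217 60.0
-> .4655,-.2,.185,93,9
[-0.0287, -0.0129, 0.0001, 0.0, 0.0, 0.024, -1.0]
[-0.029, -0.0122, 0.0001, 0.0, 0.0, 0.024, -1.0]
[-0.0293, -0.0115, 0.0001, 0.0, 0.0, 0.024, -1.0]
[-0.0296, -0.0108, 0.0001, 0.0, 0.0, 0.024, -1.0]
[-0.0298, -0.0101, 0.0001, 0.0, 0.0, 0.024, -1.0]
[-0.03, -0.0094, 0.0001, 0.0, 0.0, 0.024, -1.0]
[-0.0303, -0.0086, 0.0001, 0.0, 0.0, 0.024, -1.0]
[-0.0305, -0.0079, 0.0001, 0.0, 0.0, 0.024, -1.0]
[-0.0306, -0.0072, 0.0001, 0.0, 0.0, 0.024, -1.0]
-> .4655,-.281,.165,90,3
[-0.027, -0.0014, 0.0067, 0.0, -0.0, 0.017, -1.0]
[-0.027, -0.0009, 0.0067, 0.0, -0.0, 0.017, -1.0]
[-0.027, -0.0005, 0.0067, 0.0, -0.0, 0.017, -1.0]
```

View pics/c13.png

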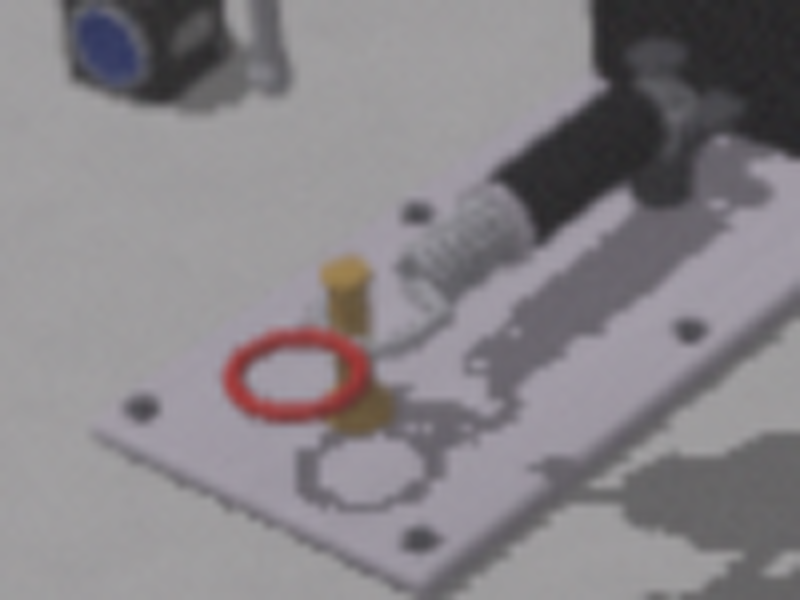

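Emit:
{"name": "jog_arm", "arguments": {
  "motion": [
    [-0.029,-0.013,0,0,0,0.024,-1],
    [-0.029,-0.012,0,0,0,0.024,-1],
    [-0.029,-0.0115,0,0,0,0.024,-1],
    [-0.03,-0.011,0,0,0,0.024,-1],
    [-0.03,-0.01,0,0,0,0.024,-1]
  ]
}}

```text
time_s: 12.5
ee_pos: [0.4835, -0.0775, 0.1839]
eef_rot: [-3.14, -0.001, 1.718]
force: [0.7, -0.5, -1.0]
grip_width: 0.022
grip_force: 60.0
```

Emit:
{"name": "jog_arm", "arguments": {
  "motion": [
    [-0.03,-0.009,0,0,0,0.024,-1],
    [-0.03,-0.009,0,0,0,0.024,-1],
    [-0.03,-0.008,0,0,0,0.024,-1],
    [-0.03,-0.007,0,0,0,0.024,-1],
    [-0.027,-0.001,0.005,0,0,0.017,-1]
  ]
}}

```text
time_s: 13.0
ee_pos: [0.4646, -0.2277, 0.1793]
eef_rot: [-3.141, -0.0, 1.604]
force: [1.4, 0.5, -1.2]
grip_width: 0.0219
grip_force: 60.0
```

Emit:
{"name": "jog_arm", "arguments": {
  "motion": [
    [-0.027,-0.001,0.005,0,0,0.017,-1],
    [-0.02,-0.001,0.005,0,0,0.017,-1],
    [0,0,0,0,0,0,-1],
    [0,0,0,0,0,0,-1]
  ]
}}

```text
time_s: 13.4
ee_pos: [0.4642, -0.273, 0.169]
eef_rot: [-3.14, -0.001, 1.571]
force: [0.9, -0.2, -1.4]
grip_width: 0.0214
grip_force: 60.0
```

```bash
python3 rows.py -1 .4655,-.281,.15,90,2; python3 - <<'E'
from h import *
print("ball at lift: pred",proj("scene",[.5088,.0798,.117]),"seen ~(243,160)")
P=ctrl.get_obs()["ee_pos"]
for n in("scene","top"):
    im=ctrl.camera(n); cv2.imwrite(f"pics/{n}14.png",im[:,:,::-1])
s=cv2.imread("pics/scene14.png"); c=proj("scene",P+[0,0,-.055])[0]; print("pred shank z-.055",c, "ball end",proj("scene",P+[0,0,-.074])[0])
# shank columns: rows vs blue/other background, print saturation profile
for dz in(-.035,-.045,-.055,-.064,-.069):
    u=proj("scene",P+[0,0,dz])[0]; y=int(round(u[1])); x0=int(u[0])-10
    hs=cv2.cvtColor(s,cv2.COLOR_BGR2HSV)[y,x0:x0+21]; print(dz,u.round(1),x0,s[y,x0:x0+21].max(1).tolist(),hs[:,1].tolist())
E
```

```text
t 13.4 pos [ 0.4642 -0.273   0.169 ] rpy [-1.7992e+02 -6.0000e-02  9.0040e+01] q [-0.6   0.31  1.6   0.    1.24 -0.6 ] F [ 0.9 -0.2 -1.4] w 0.0214 60.0
-> .4655,-.281,.15,90,2
[-0.004, 0.0006, 0.0095, -0.001, -0.001, 0.0, -1.0]
[-0.004, 0.0006, 0.0095, -0.001, -0.001, 0.0, -1.0]
ball at lift: pred [[242.59177344 159.91747519]] seen ~(243,160)
pred shank z-.055 [355.59164311 281.71192414] ball end [354.89980274 291.33488193]
-0.035 [356.3 271.2] 346 [168, 168, 169, 168, 166, 163, 149, 120, 95, 74, 63, 67, 68, 68, 75, 86, 95, 100, 118, 142, 154] [5, 3, 3, 3, 3, 2, 3, 6, 8, 14, 12, 15, 15, 15, 7, 3, 8, 3, 4, 2, 7]
-0.045 [356.  276.5] 345 [167, 170, 169, 169, 167, 168, 168, 169, 168, 149, 109, 106, 108, 109, 131, 157, 167, 169, 168, 170, 170] [3, 5, 5, 3, 2, 3, 2, 3, 2, 3, 12, 14, 12, 14, 6, 2, 3, 3, 2, 2, 3]
-0.055 [355.6 281.7] 345 [169, 170, 169, 169, 168, 168, 169, 169, 161, 134, 109, 107, 107, 114, 143, 166, 168, 168, 167, 167, 168] [5, 5, 5, 3, 2, 3, 3, 2, 3, 4, 12, 14, 12, 9, 4, 3, 3, 3, 3, 3, 2]
-0.064 [355.3 286.3] 345 [169, 168, 168, 166, 168, 169, 171, 168, 151, 115, 106, 107, 107, 114, 134, 150, 162, 166, 167, 169, 169] [5, 3, 2, 2, 3, 5, 4, 2, 3, 7, 12, 12, 12, 11, 11, 10, 3, 2, 2, 3, 3]
-0.069 [355.1 288.8] 345 [167, 166, 168, 169, 169, 169, 168, 149, 108, 104, 108, 108, 110, 106, 96, 84, 81, 90, 119, 149, 164] [3, 3, 3, 3, 3, 3, 3, 5, 9, 12, 12, 14, 14, 14, 29, 85, 107, 79, 28, 10, 3]
```

Emit:
{"name": "jog_arm", "arguments": {
  "motion": [
    [-0.004,0.0006,0,0,0,0,-1],
    [-0.004,0.0006,0,0,0,0,-1],
    [0,0,0.01,0,0,0,-1],
    [0,0,0.01,0,0,0,-1],
    [0,0,0,0,0,0,-1]
  ]
}}

```text
time_s: 14.0
ee_pos: [0.4652, -0.2808, 0.1479]
eef_rot: [-3.139, -0.002, 1.572]
force: [0.1, 0.1, -1.2]
grip_width: 0.0215
grip_force: 60.0
```

```bash
python3 rows.py -1 .4655,-.281,.0795,90,6
```

```text
t 14.0 pos [ 0.4652 -0.2808  0.1479] rpy [-1.7986e+02 -1.0000e-01  9.0060e+01] q [-0.61  0.34  1.61  0.    1.2  -0.61] F [ 0.1  0.1 -1.2] w 0.0215 60.0
-> .4655,-.281,.0795,90,6
[-0.0, 0.0001, 0.0114, -0.0, -0.0, 0.0, -1.0]
[-0.0, 0.0001, 0.0114, -0.0, -0.0, 0.0, -1.0]
[-0.0, 0.0001, 0.0114, -0.0, -0.0, 0.0, -1.0]
[-0.0, 0.0001, 0.0114, -0.0, -0.0, 0.0, -1.0]
[-0.0, 0.0001, 0.0114, -0.0, -0.0, 0.0, -1.0]
[-0.0, 0.0001, 0.0114, -0.0, -0.0, 0.0, -1.0]
```

Emit:
{"name": "jog_arm", "arguments": {
  "motion": [
    [0,0,0.012,0,0,0,-1],
    [0,0,0.012,0,0,0,-1],
    [0,0,0.012,0,0,0,-1],
    [0,0,0.012,0,0,0,-1],
    [0,0,0,0,0,0,-1]
  ]
}}

```text
time_s: 14.5
ee_pos: [0.4651, -0.2809, 0.0999]
eef_rot: [-3.139, -0.002, 1.572]
force: [-0.6, 0.3, -1.6]
grip_width: 0.0216
grip_force: 60.0
```

Emit:
{"name": "jog_arm", "arguments": {
  "motion": [
    [0,0,0.01,0,0,0,-1],
    [0,0,0.007,0,0,0,-1],
    [0,0,0.001,0,0,0,-1],
    [0,0,0.001,0,0,0,-1],
    [0,0,0,0,0,0,-1]
  ]
}}

```text
time_s: 15.0
ee_pos: [0.466, -0.2814, 0.0831]
eef_rot: [3.141, 0.0, 1.572]
force: [0.0, 0.0, -0.5]
grip_width: 0.0213
grip_force: 60.0
```

Emit:
{"name": "jog_arm", "arguments": {
  "motion": [
    [0,0,0.001,0,0,0,-1],
    [0,0,0.001,0,0,0,-1],
    [0,0,0,0,0,0,-1]
  ]
}}

```text
time_s: 15.3
ee_pos: [0.4658, -0.2814, 0.0809]
eef_rot: [-3.142, -0.0, 1.572]
force: [1.2, -1.1, -1.0]
grip_width: 0.0217
grip_force: 60.0
```

Emit:
{"name": "jog_arm", "arguments": {
  "motion": [
    [0,0,0.001,0,0,0,-1],
    [0,0,0.001,0,0,0,-1],
    [0,0,0,0,0,0,-1]
  ]
}}

```text
time_s: 15.6
ee_pos: [0.4659, -0.2814, 0.079]
eef_rot: [3.141, 0.0, 1.572]
force: [-0.1, 1.2, 0.6]
grip_width: 0.0212
grip_force: 60.0
```

Emit:
{"name": "jog_arm", "arguments": {
  "motion": [
    [0,0,0.0007,0,0,0,-1],
    [0,0,0,0,0,0,-1]
  ]
}}

```text
time_s: 15.8
ee_pos: [0.4659, -0.2814, 0.079]
eef_rot: [3.141, 0.0, 1.572]
force: [-3.1, 2.3, 8.8]
grip_width: 0.0217
grip_force: 60.0
```

The collar is down on the stand, with 8.8 N upward. Opening slowly now.

Emit:
{"name": "jog_arm", "arguments": {
  "motion": [
    [0,0,-0.0005,0,0,0,-1],
    [0,0,0,0,0,0,-0.3],
    [0,0,0,0,0,0,-0.3],
    [0,0,0,0,0,0,0],
    [0,0,0,0,0,0,0.5]
  ]
}}

```text
time_s: 16.3
ee_pos: [0.4659, -0.2814, 0.0787]
eef_rot: [-3.142, -0.0, 1.572]
force: [0.4, -1.1, 0.4]
grip_width: 0.0456
grip_force: 0.0
```

Emit:
{"name": "jog_arm", "arguments": {
  "motion": [
    [0,0,0,0,0,0,0.6],
    [0,0,0,0,0,0,0.6],
    [0,0,0,0,0,0,0.6],
    [0,0,-0.015,0,0,0,0.6],
    [0,0,-0.03,0,0,0,0.6]
  ]
}}

```text
time_s: 16.8
ee_pos: [0.465, -0.2808, 0.1225]
eef_rot: [-3.138, -0.002, 1.572]
force: [0.3, -0.9, 0.4]
grip_width: 0.075
grip_force: 0.0
```

Emit:
{"name": "jog_arm", "arguments": {
  "motion": [
    [0,0,-0.04,0,0,0,0.6],
    [0,0,-0.04,0,0,0,0.6],
    [0.04,0,-0.02,0,0,0,0.6],
    [0.05,0,0,0,0,0,0.6],
    [0.05,0,0,0,0,0,0.6]
  ]
}}

```text
time_s: 17.3
ee_pos: [0.4655, -0.1401, 0.2243]
eef_rot: [3.14, 0.0, 1.571]
force: [0.5, 0.2, -1.0]
grip_width: 0.0752
grip_force: 0.0
```

Emit:
{"name": "jog_arm", "arguments": {
  "motion": [
    [0.05,0,0,0,0,0,0.6],
    [0.05,0,0,0,0,0,0.6],
    [0,0,0,0,0,0,0.6],
    [0,0,0,0,0,0,0.6],
    [0,0,0,0,0,0,0.6]
  ]
}}

```text
time_s: 17.8
ee_pos: [0.4657, -0.0422, 0.2238]
eef_rot: [3.142, 0.0, 1.571]
force: [-0.4, 0.3, 0.9]
grip_width: 0.0751
grip_force: 0.0
```

```bash
python3 ring.py pics/c15.png; python3 - <<'E'
from h import *
for n in("scene","top"):
    im=ctrl.camera(n); cv2.imwrite(f"pics/{n}15.png",im[:,:,::-1]); print(n,blobs(im,'orange')[1],blobs(im,'green')[1])
    a=cv2.imread(f"pics/{n}0.png").astype(int); x,y,w,h=(320,265,120,130) if n=="scene" else (380,235,100,50)
    d=np.abs(im[:,:,::-1].astype(int)-a).max(2)[y:y+h,x:x+w]; print("changed px",(d>40).sum())
    g=im.max(2); x,y,w,h=(350,268,22,22) if n=="scene" else (404,250,22,20)
    m=(g[y:y+h,x:x+w]<55).astype(np.uint8); k,l,s,ce=cv2.connectedComponentsWithStats(m); i=1+s[1:,4].argmax(); print("cap",s[i],ce[i]+[x,y])
E
```

```text
[[238, 191, 18, 12, 86]]
86 ((246.71511840820312, 196.3602752685547), (11.312579154968262, 17.8024845123291), 83.98855590820312)
[0.50883054 0.07902093 0.036     ] 0.14451006670939306 15.77191389789146
scene [([351, 279, 21, 36, 329], [356.9, 295.3]), ([405, 280, 13, 22, 154], [410.0, 290.4])] [([393, 319, 16, 21, 156], [399.7, 325.7])]
changed px 2685
cap [ 6  7 13  9 73] [362.         279.08219178]
top [([413, 210, 7, 7, 36], [416.0, 213.2]), ([405, 254, 16, 13, 90], [410.0, 260.8])] [([453, 257, 11, 10, 87], [458.3, 261.5])]
changed px 179
cap [10  7  6  6 36] [416.5 259.5]
```

```bash
python3 - <<'E'
from h import *
print(tri((362,279.1),(416.5,259.5)))
print(ctrl.hand_in())
E
```

```text
(array([ 0.46622552, -0.28323451,  0.12588047]), np.float64(0.0007806915601024384))
the job is handed in; nothing more can be done
None
```

The spring's hook is seated on the brass post, with the ring centre measured at 144.5 mm from the pin against 144 nominal. The puller is back in its hole in the stand, the driver was left alone, and the job was handed in at about 18 s.

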